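# Stack the socket-set trays and put the lid on

## Task

Put the socket set back together on its grey base tray where that stands: working upwards one piece at a time, set the red deep tray on the base, then the blue shallow tray on the red one, then the lid on top, with all the cut corners at the same end and every skirt fully down over the piece below. Set the pieces down rather than dropping them, and leave the can, the bottle, the jar and the vice as they are.

Things in the scene. Friction and masses are not known exactly. Their poses are not given: they have to be found in the camera images.
- base (a point): Grey base tray of a socket set with bars and a ratchet in it, 46 mm high, 0.85 kg, on the bench. Point at its centre, half-way up; x points to the end with the two cut corners, y across, z up. Skirt 11 mm high, 140 (x) by 66 mm (y), square corners at -x, both corners at +x cut off by 16 mm at 45 degrees. Above it the body, gripped across its width, is 131 x 57 mm; its top 6 mm lean in by 3 mm.
- base_end (a point): Grey base tray: point 66 mm from the centre along its x, at the middle of the end with the two cut corners, half-way up
- deep (a point): Red deep tray with four large sockets fast in it, 62 mm high, 0.36 kg. Point at its centre, half-way up; x points to the end with the two cut corners, y across, z up. Skirt 11 mm high, 140 (x) by 66 mm (y), square corners at -x, both corners at +x cut off by 16 mm at 45 degrees. Above it the body, gripped across its width, is 131 x 57 mm; its top 6 mm lean in by 3 mm.
- deep_end (a point): Red deep tray: point 66 mm from the centre along its x, at the middle of the end with the two cut corners, half-way up
- shallow (a point): Blue shallow tray with ten small sockets fast in it, 46 mm high, 0.26 kg. Point at its centre, half-way up; x points to the end with the two cut corners, y across, z up. Skirt 11 mm high, 140 (x) by 66 mm (y), square corners at -x, both corners at +x cut off by 16 mm at 45 degrees. Above it the body, gripped across its width, is 131 x 57 mm; its top 6 mm lean in by 3 mm.
- shallow_end (a point): Blue shallow tray: point 66 mm from the centre along its x, at the middle of the end with the two cut corners, half-way up
- lid (a point): Black lid, a 12 mm thick plate with the trays' outline, 0.11 kg, with an orange handle: a bar along x, 96 mm long, 18 mm wide in y, from 26 to 42 mm above the lid's underside, gripped across y. Point in the middle of the bar, 34 mm above the lid's underside; x points to the end with the two cut corners, z up.
- lid_end (a point): Lid: point 66 mm from the centre along its x, over the end with the two cut corners, 34 mm above the lid's underside
- base_tray: Grey base tray: origin at the centre of its underside, axes as the point's. The underside is a pocket 8 mm deep inside the 3 mm thick skirt; it slips with 1.5 mm play all round over the body top of the tray below, so a seated piece's underside lies 8 mm below the lower tray's top.
- deep_tray: Red deep tray: origin at the centre of its underside, axes as the point's. The underside is a pocket 8 mm deep inside the 3 mm thick skirt; it slips with 1.5 mm play all round over the body top of the tray below, so a seated piece's underside lies 8 mm below the lower tray's top.
- shallow_tray: Blue shallow tray: origin at the centre of its underside, axes as the point's. The underside is a pocket 8 mm deep inside the 3 mm thick skirt; it slips with 1.5 mm play all round over the body top of the tray below, so a seated piece's underside lies 8 mm below the lower tray's top.
- lid_part: Lid: origin at the centre of its underside, axes as the point's. The underside is a pocket 8 mm deep inside the 3 mm thick skirt; it slips with 1.5 mm play all round over the body top of the tray below, so a seated piece's underside lies 8 mm below the lower tray's top.
- can (a point): Bystander: green and yellow spray can, 65 mm across and 190 mm high, standing; its centre
- oil (a point): Bystander: black oil bottle with a yellow label, 68 mm across and 205 mm high, standing; its centre
- jar (a point): Bystander: amber glass jar of screws, 72 mm across and 85 mm high, standing; its centre
- vice (a point): Bystander: blue drill-press vice lying on the bench, 4 kg, about 180 mm long along its x (from -75 to +100 mm), 105 mm wide, 58 mm high; point over its middle, 30 mm above the bench
Mind the look-alikes: they are no part of the job. Leave any white look-alike of the lid_part alone. Of the things that look like the shallow_tray, take the one that is farthest to the robot's right at the start.

How it is judged:
By the outcome, as a careful person would: the job done as asked, in the order asked, and still so for the second after the job is handed in, with the robot touching nothing.
It also fails if it takes over 72 s, if anything falls off the work surface, if the arm or the gripper's body presses on something with over 40 N, if the wrist force passes 120 N, or if a joint passes its speed limit or range.

## Robot

A 7-joint arm with a two-finger parallel gripper is mounted at the origin on the work surface. World frame = base frame: x ahead of the robot, y to its left, z up, the work surface at z = 0. Lengths are in mm, angles in rad, forces in N, time in s.
With the tool pointing down it reaches from about 425 to 950 mm from the base axis. Payload 16.7 kg.
Tool frame: the origin (TCP) lies at the very end of the fingers, on their centre line; the grasp point (between the pads) lies 19 mm behind it; z points along the fingers, y is the line along which they close (so a half turn about z gives the same grasp; the last joint's range is limited). The gripper opens to 94 mm and grips with 3 to 60 N. Pads are 16 mm wide; open, the fingers measure 119 mm over their backs; the gripper's body (75 mm by 177 mm) begins 78 mm behind the grasp point.
Start: joints at [1.173, 0.426, 0.074, 1.606, -0.034, 1.111, -0.067], TCP at [166.183, -654.185, 205.467] pointing down, gripper open.
Joint ranges: [-2.85, 2.85], [-0.5, 2.14], [-1.23, 1.37], [0.21, 2.46], [-1.02, 4.16], [0.16, 2.05], [-2.73, 2.73]. Speed limits (rad/s): [1.89, 1.89, 2.39, 2.39, 3.01, 3.01, 3.01].

## Interface

Orientations are given as a unit quaternion [w, x, y, z].
In Python, from cell import manip, optics gives the robot as it stands.
- The arm moves only by the tool arm_command, never from a script. Its argument "moves" is text: rows parted by semicolons, each of 4 numbers parted by spaces: the shift along the tool's x, y, z in m, then the turn about the tool's z in rad. A call has 1 to 8 rows; each row shifts and turns the commanded pose from where the row before left it, along the tool's axes as they then stand; what a row does not reach is not made up. A row lasts 1/8 s, in which the tool goes at most 62.5 mm and 10.7 degrees, less where a joint would pass 70% of its speed; a pose out of reach is approached as far as the arm can. A call with a gripper value outside its range is refused whole. "grip" is the opening, from 0 (shut) to 1 (fully open), set as the call begins (left out, the last holds). The fingers move at their own pace and stop on an object; the grip force is fixed at half the most. Time passes only in rows, so rows that do not move let the fingers close. It gives the time, the measured TCP pose, the force, the opening and the grip force at its end, in the units of the state.
- manip.state(): the state, without advancing time (a new reading comes with each control period).
- optics.capture(name): name is "scene" or "top" or "wrist"; returns (picture, depth): 384x512x3 uint8, red, green, blue; 384x512 float32, mm along the optical axis (not along the pixel's ray), 0 where there is no reading.
- optics.camera_info(name): a dict with "camera_matrix" (3x3 intrinsics, pixels), "extrinsics" (4x4, takes a point from camera to world coordinates). Camera axes: x right, y up, looking along -z (the intrinsics and any distortion apply to the point x, -y, -z); pixel columns grow to the right and rows downward; lengths in mm; the calibration is good to about 2 mm. A picture is of the moment at which its call begins: read the wrist's pose just before it. camera_info takes no time and is no camera call; for the wrist camera it gives the pose at the moment of the call.
- manip.job_done(): hands the job in; it is judged then, once.
The state is a dict: "time": time; "qpos": joint angles; "qvel": joint speeds; "tau": joint torques, N m; "tool_pos": TCP position; "tcp_rot": TCP orientation; "ft_force": force on the tool from outside, world axes, zero at the start; "moment": the same for the moment, N m; "grip_width": finger opening in mm; "gripper_force": force on a finger pad.
Only numpy, scipy, OpenCV 4.12 (cv2) and the standard library are available. Lean on these libraries where they do the work, as an engineer would, in place of code of your own. Each camera call takes 0.05 s, during which the arm holds its last target. There are 200 camera calls.

## Working session

There is one attempt and no reset: what is moved stays moved. The work goes in short steps, Python scripts to look and compute and a tool call to move; the robot and the scene stay as the last step left them, time stands still between calls to the robot, and variables do not carry over. Pictures are saved under pics/ and viewed, at most 10 in all, crops included, and the job is handed in when it is done.

Besides the shell and the picture viewer there is one more tool, called after "Request:" as name(argument=value, ...) on one line, values as JSON. arm_command: Moves the arm, as the interface text tells. Its arguments: {"type":"object","properties":{"moves":{"type":"string"},"grip":{"type":"number"}},"required":["moves"]}

```bash
mkdir -p pics; ls
cat > h.py <<'E'
import numpy as np,cv2
from cell import manip,optics
def world(name,d,ci=None):
    ci=ci or optics.camera_info(name);K=np.array(ci["camera_matrix"]);T=np.array(ci["extrinsics"])
    v,u=np.mgrid[0:d.shape[0],0:d.shape[1]]
    x=(u-K[0,2])/K[0,0]*d;y=(v-K[1,2])/K[1,1]*d
    P=np.stack([x,-y,-d,np.ones_like(d)],-1)@T.T
    return P[...,:3]
E
python3 - <<'E'
from h import *
for n in("scene","top"):
    im,d=optics.capture(n);ci=optics.camera_info(n);print(n,ci)
    np.savez(n+".npz",im=im,d=d,P=world(n,d,ci))
    cv2.imwrite(f"pics/{n}0.png",im[...,::-1])
s=manip.state();print(s)
E
```

```text
pics
scene {'camera_matrix': array([[354.68109341,   0.        , 256.46883118],
       [  0.        , 354.68109341, 190.54148248],
       [  0.        ,   0.        ,   1.        ]]), 'extrinsics': array([[ 6.88588565e-01, -5.22568896e-01,  5.02759920e-01,
         9.37179844e+02],
       [ 7.25033831e-01,  5.08668170e-01, -4.64308773e-01,
        -3.31290079e+02],
       [-1.31046457e-02,  6.84235663e-01,  7.29143214e-01,
         6.99223869e+02],
       [ 0.00000000e+00,  0.00000000e+00,  0.00000000e+00,
         1.00000000e+00]])}
top {'camera_matrix': array([[491.5147337 ,   0.        , 254.15002308],
       [  0.        , 491.5147337 , 196.69993962],
       [  0.        ,   0.        ,   1.        ]]), 'extrinsics': array([[ 9.61137721e-03,  9.92677021e-01, -1.20415756e-01,
         3.69365375e+02],
       [-9.99739598e-01,  1.20318397e-02,  1.93899571e-02,
         5.20312686e+01],
       [ 2.06967879e-02,  1.20198035e-01,  9.92534168e-01,
         1.23422416e+03],
       [ 0.00000000e+00,  0.00000000e+00,  0.00000000e+00,
         1.00000000e+00]])}
{'time': 0.1, 'qpos': array([ 1.17253816,  0.42666598,  0.07383372,  1.6065292 , -0.03405962,
        1.11075453, -0.06711704]), 'qvel': array([ 0.00061399, -0.00090049, -0.00055883, -0.00294178, -0.00026143,
        0.00042698, -0.00072959]), 'tau': array([ 9.56116448e-03, -9.37462378e+01,  3.67776163e+00, -4.55037761e+01,
       -4.85317607e-02,  1.68263353e-02,  1.56327774e-04]), 'tool_pos': array([ 166.06717115, -653.86722053,  204.85346783]), 'tcp_rot': array([-5.36207415e-04,  9.92275529e-01,  1.24052301e-01, -1.19951523e-04]), 'ft_force': array([-0.93548946,  0.10315115, -0.50053942]), 'moment': array([-0.01290665,  0.0008844 ,  0.01411147]), 'gripper_force': 0.0, 'grip_width': 93.51708355808013}
```

View pics/top0.png

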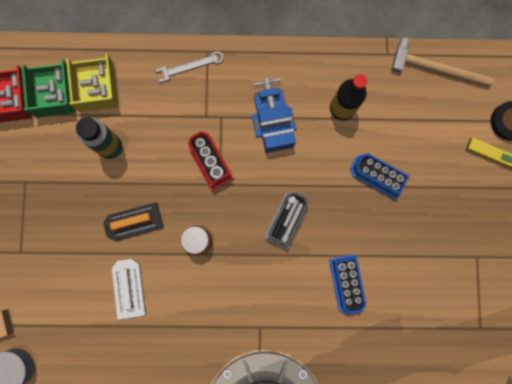

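View pics/scene0.png

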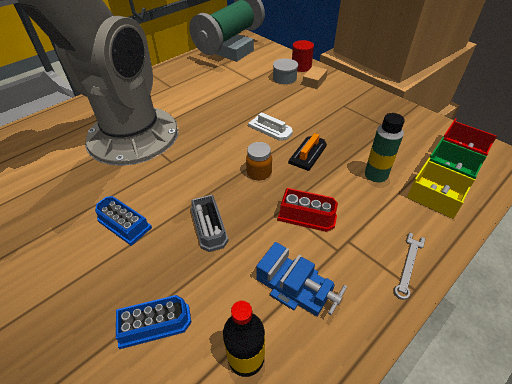

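The blue look-alikes are at top (380,176) and (348,285). The one at (380,176) is further towards -y, the robot's right, so it fits the description. The white lid at (128,290) is to be left alone; the black lid is at (133,221). Next I get coarse fits and an enlarged crop to confirm.

```bash
cat > coarse.py <<'E'
from h import *
z=np.load("top.npz");P=z["P"];im=z["im"];d=z["d"]
for n,(u,v),h in [("base",(287,222),46),("deep",(210,160),62),("blueA",(380,176),46),("blueB",(348,285),46),("lid",(133,221),42),("can",(100,138),190),("oil",(348,98),205),("jar",(196,240),85),("vice",(274,119),58)]:
    m=((P[...,2]>6)&(d>0)).astype(np.uint8)
    k,l,st,c=cv2.connectedComponentsWithStats(m,connectivity=4)
    q=P[l==l[v,u]]
    r=cv2.minAreaRect(q[:,:2].astype(np.float32))
    print(n,len(q),"z",np.percentile(q[:,2],[5,50,98]).round(1),"rect",np.round(r[0],1),np.round(r[1],1),round(r[2],1))
    # width profile along the long axis
    a=np.deg2rad(r[2]); w,hh=r[1]
    ex=np.array([np.cos(a),np.sin(a)]) if w>hh else np.array([-np.sin(a),np.cos(a)])
    ey=np.array([-ex[1],ex[0]]);L=(q[:,:2]-r[0])@np.c_[ex,ey]
    e=max(w,hh)/2
    print("   ex",ex.round(3),"yaw",np.arctan2(ex[1],ex[0]).round(3),"spread -end",np.ptp(L[L[:,0]<-e+6][:,1]).round(1),"+end",np.ptp(L[L[:,0]>e-6][:,1]).round(1))
c=im[130:330,90:420]
cv2.imwrite("pics/crop1.png",cv2.resize(c,None,fx=2.4,fy=2.4,interpolation=cv2.INTER_CUBIC)[...,::-1])
ci=optics.camera_info("wrist");T=np.array(ci["extrinsics"]);s=manip.state()
from scipy.spatial.transform import Rotation as R
w,x,y,zz=s["tcp_rot"];Rt=R.from_quat([x,y,zz,w]).as_matrix()
print(ci["camera_matrix"]);print("cam in tool",(Rt.T@(T[:3,3]-s["tool_pos"])).round(1));print((Rt.T@T[:3,:3]).round(3));print(Rt.round(3))
E
python3 coarse.py
```

```text
base 1439 z [11.3 26.  49.7] rect [464.  -55.2] [ 67.6 142.6] 64.7
   ex [-0.904  0.427] yaw 2.701 spread -end 40.7 +end 64.1
deep 1462 z [10.8 46.5 65.5] rect [608.1 139.7] [137.2  68.2] 29.8
   ex [0.868 0.497] yaw 0.52 spread -end 64.1 +end 39.4
blueA 1515 z [11.6 33.4 49.9] rect [ 581.4 -287.6] [142.2  75. ] 61.3
   ex [0.481 0.877] yaw 1.069 spread -end 8.1 +end 42.1
blueB 1565 z [11.6 31.7 49.8] rect [ 302.9 -203.3] [140.4  64.6] 10.2
   ex [0.984 0.177] yaw 0.178 spread -end 35.1 +end 64.5
lid 1486 z [ 8.6 13.1 45.1] rect [451.7 329.4] [ 68.4 141. ] 16.3
   ex [-0.281  0.96 ] yaw 1.856 spread -end 64.5 +end 43.6
can 1259 z [ 24.  152.8 193.1] rect [658.3 414.1] [115.   65.1] 49.8
   ex [0.646 0.764] yaw 0.869 spread -end 33.5 +end 64.1
oil 1174 z [ 23.4 134.5 207.8] rect [ 766.5 -224.1] [ 67.1 129.5] 28.7
   ex [-0.48   0.877] yaw 2.072 spread -end 0.0 +end 38.2
jar 734 z [51.7 84.6 89.6] rect [406.7 166.8] [69.9 70.3] 66.9
   ex [-0.92   0.393] yaw 2.738 spread -end 36.9 +end 31.9
vice 2246 z [10.7 47.6 61.7] rect [726.4 -18.2] [178.7 105.8] 11.2
   ex [0.981 0.194] yaw 0.196 spread -end 74.5 +end 69.1
[[332.13373596   0.         252.55775049]
 [  0.         332.13373596 186.81580603]
 [  0.           0.           1.        ]]
cam in tool [  69.3    1.  -179.3]
[[ 0.001  0.97   0.242]
 [ 1.    -0.001  0.   ]
 [ 0.     0.242 -0.97 ]]
[[ 0.969  0.246 -0.   ]
 [ 0.246 -0.969  0.001]
 [-0.    -0.001 -1.   ]]
```

View pics/crop1.png

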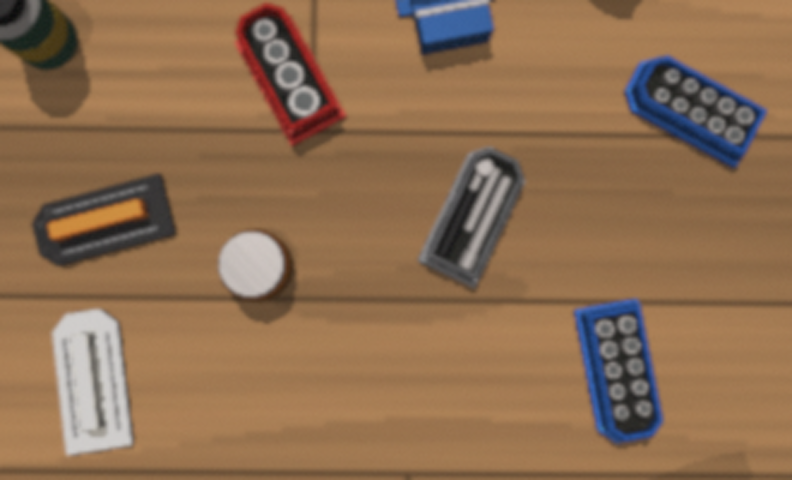

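Cut ends (+x) are at: base (0.90,-0.43) yaw -0.44; deep yaw 0.52; right-most blue (380,176) up-left, yaw 1.07; black lid to the left, yaw 1.86. The crop confirms that the blue tray at crop (695,110) is the right-most of the two, and that the black lid with the orange handle is the one to take. Now to view the base with the wrist camera.

```bash
cat >> h.py <<'E'
from scipy.spatial.transform import Rotation as R
def pose():
    s=manip.state();w,x,y,z=s["tcp_rot"];M=R.from_quat([x,y,z,w]).as_matrix()
    return s["tool_pos"],M,np.arctan2(M[1,0],M[0,0]),s
def plan(goal,yaw,n,start=None):
    p,M,a,s=pose()
    if start is not None:p,a=np.array(start[:3]),start[3]
    D=(np.array(goal)-p)/n;da=(yaw-a)/n;out=[]
    for i in range(n):
        c,sn=np.cos(a),np.sin(a)   # tool x=(c,s,0), y=(s,-c,0), z down
        out.append("%.3f %.3f %.3f %.3f"%((D[0]*c+D[1]*sn)/1e3,(D[0]*sn-D[1]*c)/1e3,-D[2]/1e3,-da)); a+=da
    print("; ".join(out), "| step mm %.0f"%np.linalg.norm(D))
def show():
    p,M,a,s=pose();print("t",round(s["time"],2),"tcp",p.round(1),"yaw",round(a,3),"tilt",M[2].round(4),"F",s["ft_force"].round(1),"grip",round(s["grip_width"],1),round(s["gripper_force"],1))
E
python3 - <<'E'
from h import *
show()
m=(166+149,-654+300,180)
plan(m,-.096,8)
plan((464,-55,150),-.441,8,(*m,-.096))
E
```

```text
t 0.1 tcp [ 166.1 -653.9  204.9] yaw 0.249 tilt [-1.0e-04 -1.1e-03 -1.0e+00] F [-0.9  0.1 -0.5] grip 93.5 0.0
0.027 -0.032 0.003 0.043; 0.026 -0.033 0.003 0.043; 0.024 -0.034 0.003 0.043; 0.023 -0.035 0.003 0.043; 0.021 -0.036 0.003 0.043; 0.020 -0.037 0.003 0.043; 0.018 -0.038 0.003 0.043; 0.017 -0.038 0.003 0.043 | step mm 42
0.015 -0.039 0.004 0.043; 0.013 -0.040 0.004 0.043; 0.012 -0.040 0.004 0.043; 0.010 -0.041 0.004 0.043; 0.008 -0.041 0.004 0.043; 0.006 -0.041 0.004 0.043; 0.004 -0.042 0.004 0.043; 0.003 -0.042 0.004 0.043 | step mm 42
```

Request:
arm_command(moves="0.027 -0.032 0.003 0.043; 0.026 -0.033 0.003 0.043; 0.024 -0.034 0.003 0.043; 0.023 -0.035 0.003 0.043; 0.021 -0.036 0.003 0.043; 0.020 -0.037 0.003 0.043; 0.018 -0.038 0.003 0.043; 0.017 -0.038 0.003 0.043", grip=1)

```text
time: 1.1
tool_pos: [314.5, -352.5, 181.3]
tcp_rot: [-0.0, 0.999, -0.048, -0.0]
ft_force: [0.2, -0.8, -0.8]
grip_width: 93.7
gripper_force: 0.0
```

Request:
arm_command(moves="0.015 -0.039 0.004 0.043; 0.013 -0.040 0.004 0.043; 0.012 -0.040 0.004 0.043; 0.010 -0.041 0.004 0.043; 0.008 -0.041 0.004 0.043; 0.006 -0.041 0.004 0.043; 0.004 -0.042 0.004 0.043; 0.003 -0.042 0.004 0.043")

```text
time: 2.1
tool_pos: [463.5, -52.3, 149.3]
tcp_rot: [0.0, 0.976, -0.219, -0.0]
ft_force: [-0.1, -0.5, 0.4]
grip_width: 93.7
gripper_force: 0.0
```

Request:
arm_command(moves="0 0 0 0; 0 0 0 0")

```text
time: 2.35
tool_pos: [462.7, -54.0, 149.3]
tcp_rot: [0.0, 0.976, -0.218, -0.0]
ft_force: [0.2, 0.2, 0.2]
grip_width: 93.9
gripper_force: 0.0
```

```bash
cat >> h.py <<'E'
from scipy.optimize import minimize
def octo(L,W,c):
    x,y=L/2,W/2
    return np.array([[-x,-y],[x-c,-y],[x,-y+c],[x,y-c],[x-c,y],[-x,y]])
def layers(kind):
    H={"base":46,"deep":62,"shallow":46}.get(kind,12);o=octo(140,66,16)
    out=[[(o,0),(o,12 if kind=="lid" else 11)]]
    if kind!="lid":
        b=octo(131,57,14.4);t=octo(125,51,12.6)
        out+=[[(b,11),(b,H-6)],[(b,H-6),(t,H)]]
    return out
def render(kind,x,y,a,z0,K,Ti,S=4,shape=(384,512)):
    m=np.zeros((shape[0],shape[1]),np.uint8);c,s=np.cos(a),np.sin(a);Rz=np.array([[c,-s],[s,c]])
    for lay in layers(kind):
        pts=[]
        for o,h in lay:
            w=o@Rz.T+[x,y];P=np.c_[w,np.full(len(w),z0+h),np.ones(len(w))]@Ti.T
            pts.append(np.c_[K[0,0]*P[:,0]/-P[:,2]+K[0,2],K[1,1]*-P[:,1]/-P[:,2]+K[1,2]])
        h=cv2.convexHull(np.vstack(pts).astype(np.float32))
        cv2.fillConvexPoly(m,np.round(h*16).astype(np.int32),255,lineType=cv2.LINE_AA,shift=4)
    return m.astype(np.float32)/255
def fit(kind,name,guess,z0=0,tag=None,zmin=4):
    """silhouette fit of the lowest piece kind standing at height z0; guess x,y,yaw"""
    ci=optics.camera_info(name);K=np.array(ci["camera_matrix"]);T=np.array(ci["extrinsics"]);Ti=np.linalg.inv(T)
    im,d=optics.capture(name);P=world(name,d,ci)
    m=((P[...,2]>z0+zmin)&(d>0)&(np.hypot(P[...,0]-guess[0],P[...,1]-guess[1])<105)&(P[...,2]<z0+75)).astype(np.uint8)
    m=cv2.morphologyEx(m,cv2.MORPH_CLOSE,np.ones((5,5)))
    k,l,st,_=cv2.connectedComponentsWithStats(m,connectivity=4);i=1+np.argmax(st[1:,4]);m=(l==i).astype(np.float32)
    f=lambda q:np.abs(render(kind,q[0],q[1],q[2]/50,z0,K,Ti)-m).sum()/m.sum()
    q0=np.array([guess[0],guess[1],guess[2]*50])
    for sc in (6,2,1):
        r=minimize(f,q0,method="Nelder-Mead",options=dict(initial_simplex=np.vstack([q0,q0+np.eye(3)*sc]),xatol=.02,fatol=1e-5));q0=r.x
    print(kind,"x,y,yaw",q0[:2].round(2),round(q0[2]/50,4),"cost",round(r.fun,4),"top z",np.percentile(P[m>0][:,2],98).round(1))
    if tag:
        o=im.copy();e=render(kind,q0[0],q0[1],q0[2]/50,z0,K,Ti)
        cs,_=cv2.findContours((e>.5).astype(np.uint8),0,1);cv2.drawContours(o,cs,-1,(255,0,255),1)
        cv2.imwrite(f"pics/{tag}.png",o[...,::-1])
    np.savez(f"{name}_{kind}.npz",im=im,d=d,P=P,K=K,T=T)
    return q0[0],q0[1],q0[2]/50
E
python3 - <<'E'
from h import *
show()
fit("base","wrist",(464,-55,-.441),tag="base1")
m=(536,43,160)
plan(m,.04,3)
plan((608,139,165),.52,3,(*m,.04))
E
```

```text
t 2.35 tcp [462.7 -54.  149.3] yaw -0.439 tilt [-6.e-04  4.e-04 -1.e+00] F [0.2 0.2 0.2] grip 93.9 0.0
base x,y,yaw [464.   -55.39] -0.4396 cost 0.0265 top z 47.0
0.008 -0.040 -0.004 -0.160; 0.015 -0.038 -0.004 -0.160; 0.020 -0.035 -0.004 -0.160 | step mm 41
0.025 -0.031 -0.002 -0.160; 0.030 -0.027 -0.002 -0.160; 0.034 -0.021 -0.002 -0.160 | step mm 40
```

View pics/base1.png

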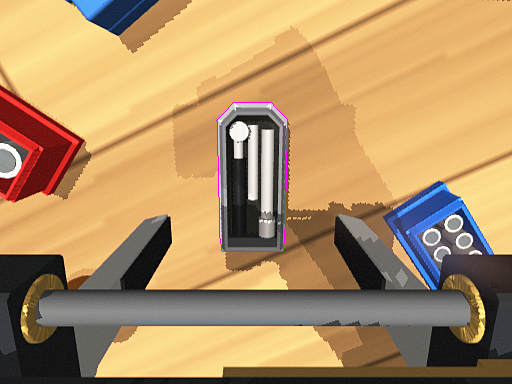

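The wrist picture shows the grey base at (253,178), with its cut end up (tool +x). The outline fits within about a pixel.

Request:
arm_command(moves="0.008 -0.040 -0.004 -0.160; 0.015 -0.038 -0.004 -0.160; 0.020 -0.035 -0.004 -0.160; 0.025 -0.031 -0.002 -0.160; 0.030 -0.027 -0.002 -0.160; 0.034 -0.021 -0.002 -0.160; 0 0 0 0; 0 0 0 0")

```text
time: 3.4
tool_pos: [608.2, 138.5, 167.2]
tcp_rot: [0.0, 0.967, 0.256, -0.0]
ft_force: [-0.1, 0.4, -0.4]
grip_width: 94.1
gripper_force: 0.0
```

Run:
```python
from h import *
show()
x,y,a=fit("deep","wrist",(608,139,.52),tag="deep1")
plan((x,y,24),a,5)
```

```text
t 3.4 tcp [608.2 138.5 167.2] yaw 0.518 tilt [-1.e-03  3.e-04 -1.e+00] F [-0.1  0.4 -0.4] grip 94.1 0.0
deep x,y,yaw [609.66 142.75] 0.5122 cost 0.0345 top z 63.1
0.001 -0.001 0.029 0.001; 0.001 -0.001 0.029 0.001; 0.001 -0.001 0.029 0.001; 0.001 -0.001 0.029 0.001; 0.001 -0.001 0.029 0.001 | step mm 29
```

View pics/deep1.png

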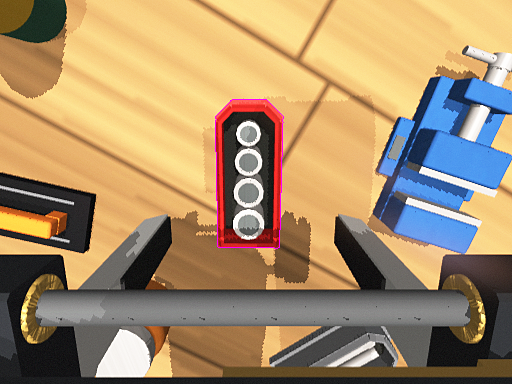

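The deep tray is at (249,173), cut end up, with a good fit.

Request:
arm_command(moves="0.001 -0.001 0.035 0.001; 0.001 -0.001 0.035 0.001; 0.001 -0.001 0.035 0.001; 0 0 0.030 0.001; 0 0 0.008 0.001; 0 0 0 0")

```text
time: 4.2
tool_pos: [609.7, 143.6, 25.0]
tcp_rot: [0.0, 0.967, 0.255, -0.0]
ft_force: [-0.6, -0.0, 0.1]
grip_width: 94.4
gripper_force: 0.0
```

Run:
```python
from h import *
show()
p,M,a,s=pose();print((M.T@(np.array([609.66,142.75,24])-p)).round(1))
```

```text
t 4.2 tcp [609.7 143.6  25. ] yaw 0.515 tilt [-1.e-04  3.e-04 -1.e+00] F [-0.6 -0.   0.1] grip 94.4 0.0
[-0.4  0.7  1. ]
```

Request:
arm_command(moves="-0.0005 0.0007 0 0.003; 0 0 0 0; 0 0 0 0; 0 0 0 0; 0 0 0 0; 0 0 0 0", grip=0)

```text
time: 4.95
tool_pos: [609.6, 143.4, 24.8]
tcp_rot: [0.0, 0.967, 0.254, 0.0]
ft_force: [-0.8, 0.1, 5.8]
grip_width: 56.8
gripper_force: 30.0
```

Run:
```python
from h import *
show()
m=(609,143,150);plan(m,.51,4)
n=(536,43,150);plan(n,.04,4,(*m,.51));plan((464,-55,110),-.4396,4,(*n,.04))
```

```text
t 4.95 tcp [609.6 143.4  24.8] yaw 0.513 tilt [ 3.e-04  1.e-04 -1.e+00] F [-0.8  0.1  5.8] grip 56.8 30.0
-0.000 0.000 -0.031 0.001; -0.000 0.000 -0.031 0.001; -0.000 0.000 -0.031 0.001; -0.000 0.000 -0.031 0.001 | step mm 31
-0.028 0.013 -0.000 0.118; -0.026 0.016 -0.000 0.118; -0.024 0.019 -0.000 0.118; -0.022 0.022 -0.000 0.118 | step mm 31
-0.019 0.024 0.010 0.120; -0.016 0.026 0.010 0.120; -0.013 0.028 0.010 0.120; -0.009 0.029 0.010 0.120 | step mm 32
```

Request:
arm_command(moves="0 0 -0.015 0; 0 0 -0.03 0; 0 0 -0.035 0; 0 0 -0.035 0; 0 0 -0.01 0")

```text
time: 5.58
tool_pos: [610.4, 143.7, 152.0]
tcp_rot: [0.0, 0.967, 0.254, 0.002]
ft_force: [1.0, 0.1, -3.3]
grip_width: 56.4
gripper_force: 30.0
```

Request:
arm_command(moves="-0.028 0.013 0 0.118; -0.026 0.016 0 0.118; -0.024 0.019 0 0.118; -0.022 0.022 0 0.118; -0.019 0.024 0.006 0.120; -0.016 0.026 0.010 0.120; -0.013 0.028 0.010 0.120; -0.009 0.029 0.010 0.120")

```text
time: 6.58
tool_pos: [464.3, -56.3, 112.6]
tcp_rot: [0.0, 0.976, -0.22, -0.0]
ft_force: [-0.4, -0.2, -3.3]
grip_width: 57.3
gripper_force: 30.0
```

Request:
arm_command(moves="0 0 0 0; 0 0 0 0; 0 0 0 0")

```text
time: 6.95
tool_pos: [466.0, -54.8, 113.5]
tcp_rot: [-0.0, 0.976, -0.217, 0.0]
ft_force: [-0.2, 0.9, -3.2]
grip_width: 56.7
gripper_force: 30.0
```

Run:
```python
from h import *
show()
p,M,a,s=pose();print((M.T@(np.array([464,-55.4,62.8])-p)).round(1),"dyaw",-.4396-a)
im,d=optics.capture("wrist");cv2.imwrite("pics/held1.png",im[...,::-1])
```

```text
t 6.95 tcp [466.  -54.8 113.5] yaw -0.438 tilt [ 1.e-04 -4.e-04 -1.e+00] F [-0.2  0.9 -3.2] grip 56.7 30.0
[-1.6  1.4 50.7] dyaw -0.002061582054957656
```

View pics/held1.png

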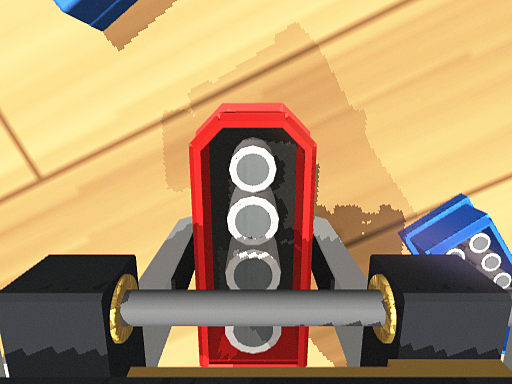

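The red tray is held level with its cut end up, matching the base. Lowering it now.

Request:
arm_command(moves="-0.0013 0.0008 0.015 0.002; 0 0 0.015 0; 0 0 0.008 0; 0 0 0.004 0; 0 0 0 0; 0 0 0.003 0; 0 0 0.003 0; 0 0 0 0")

```text
time: 8.0
tool_pos: [463.9, -55.7, 65.4]
tcp_rot: [-0.0, 0.976, -0.219, -0.0]
ft_force: [0.2, 0.1, -3.8]
grip_width: 56.8
gripper_force: 30.0
```

Run:
```python
from h import *
show()
p,M,a,s=pose();print((M.T@(np.array([464,-55.4,62.8])-p)).round(1),"dyaw",-.4396-a)
```

```text
t 8.0 tcp [463.9 -55.7  65.4] yaw -0.441 tilt [-2.e-04  0.e+00 -1.e+00] F [ 0.2  0.1 -3.8] grip 56.8 30.0
[-0.  -0.3  2.6] dyaw 0.0016343442215392412
```

No contact force at 5 mm overlap, so it is going in cleanly.

Request:
arm_command(moves="0 0 0.0015 0; 0 0 0.0015 0; 0 0 0 0")

```text
time: 8.38
tool_pos: [464.2, -55.7, 63.1]
tcp_rot: [0.0, 0.976, -0.219, 0.0]
ft_force: [-5.9, 0.2, 14.2]
grip_width: 56.9
gripper_force: 30.0
```

Seated, with contact at the expected height. Now release, retreat and plan towards the blue tray.

Request:
arm_command(moves="0 0 0 0; 0 0 0 0; 0 0 0 0; 0 0 0 0; 0 0 -0.01 0; 0 0 -0.035 0; 0 0 -0.045 0; 0 0 0 0", grip=1)

```text
time: 9.38
tool_pos: [466.0, -55.7, 156.0]
tcp_rot: [-0.0, 0.976, -0.219, 0.003]
ft_force: [0.6, -0.1, -1.7]
grip_width: 94.4
gripper_force: 0.0
```

Run:
```python
from h import *
show()
fit("deep","wrist",(464,-55,-.441),z0=38)
m=(522,-170,160);plan(m,.315,5)
plan((581,-288,150),1.07,5,(*m,.315))
```

```text
t 9.38 tcp [466.  -55.7 156. ] yaw -0.441 tilt [ 0.0055 -0.0019 -1.    ] F [ 0.6 -0.1 -1.7] grip 94.4 0.0
deep x,y,yaw [464.21 -57.07] -0.4388 cost 0.022 top z 101.6
0.020 0.016 -0.001 -0.151; 0.017 0.019 -0.001 -0.151; 0.014 0.021 -0.001 -0.151; 0.011 0.023 -0.001 -0.151; 0.008 0.024 -0.001 -0.151 | step mm 26
0.004 0.026 0.002 -0.151; -0.000 0.026 0.002 -0.151; -0.004 0.026 0.002 -0.151; -0.008 0.025 0.002 -0.151; -0.012 0.024 0.002 -0.151 | step mm 26
```

Request:
arm_command(moves="0.020 0.016 -0.001 -0.151; 0.017 0.019 -0.001 -0.151; 0.014 0.021 -0.001 -0.151; 0.011 0.023 -0.001 -0.151; 0.008 0.024 -0.001 -0.151; 0.004 0.026 0.002 -0.151; 0 0.026 0.002 -0.151; -0.004 0.026 0.002 -0.151")

```text
time: 10.42
tool_pos: [555.2, -240.5, 150.4]
tcp_rot: [-0.001, 0.926, 0.376, -0.001]
ft_force: [0.3, 0.9, 0.2]
grip_width: 93.8
gripper_force: 0.0
```

Request:
arm_command(moves="-0.008 0.025 0.002 -0.151; -0.012 0.024 0.002 -0.151; 0 0 0 0; 0 0 0 0")

```text
time: 10.92
tool_pos: [578.2, -286.9, 146.7]
tcp_rot: [-0.001, 0.861, 0.509, -0.0]
ft_force: [0.2, 0.2, 0.3]
grip_width: 94.1
gripper_force: 0.0
```

Run:
```python
from h import *
show()
x,y,a=fit("shallow","wrist",(581,-288,1.07),tag="sh1")
p,M,b,s=pose();print((M.T@(np.array([x,y,18])-p)).round(1),"turn",b-a)
```

```text
t 10.93 tcp [ 578.2 -286.9  146.7] yaw 1.067 tilt [ 4.0e-04 -1.5e-03 -1.0e+00] F [0.2 0.2 0.3] grip 94.1 0.0
shallow x,y,yaw [ 578.19 -284.19] 1.0699 cost 0.0293 top z 47.0
[  2.1  -1.2 129.1] turn -0.0020880548869284254
```

View pics/sh1.png

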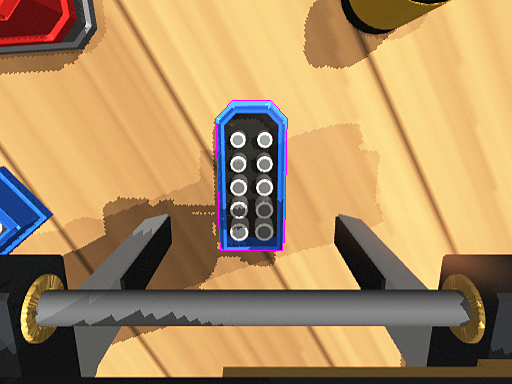

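The blue tray is at (251,175), cut end up, and the fit is good. The other blue tray at the left edge is the decoy.

Request:
arm_command(moves="0.001 -0.001 0.035 -0.002; 0.001 0 0.035 0; 0 0 0.035 0; 0 0 0.020 0; 0 0 0.006 0; 0 0 0 0; 0 0 0 0")

```text
time: 11.85
tool_pos: [579.5, -285.7, 17.7]
tcp_rot: [0.001, 0.86, 0.51, 0.0]
ft_force: [0.6, 0.6, 0.4]
grip_width: 94.4
gripper_force: 0.0
```

Run:
```python
from h import *
show()
p,M,b,s=pose();print((M.T@(np.array([578.2,-284.2,15.5])-p)).round(1),"turn",b-1.0699)
```

```text
t 11.85 tcp [ 579.5 -285.7   17.7] yaw 1.071 tilt [ 1.0e-04  1.6e-03 -1.0e+00] F [0.6 0.6 0.4] grip 94.4 0.0
[ 0.7 -1.9  2.2] turn 0.0006266080891452752
```

Request:
arm_command(moves="0.001 -0.0015 0.001 0; 0 0 0 0; 0 0 0 0; 0 0 0 0; 0 0 0 0; 0 0 0 0; 0 0 0 0", grip=0)

```text
time: 12.72
tool_pos: [578.1, -283.9, 15.6]
tcp_rot: [0.0, 0.86, 0.51, 0.0]
ft_force: [0.3, -0.9, 1.4]
grip_width: 56.6
gripper_force: 30.0
```

Run:
```python
from h import *
show()
p,M,b,s=pose();print("tray in tool",(M.T@(np.array([578.2,-284.2,0])-p)).round(2))
l=(578,-285,180);m=(522,-170,180);plan(m,.315,5,(*l,1.07));plan((464.1,-55.7,160),-.4396,5,(*m,.315))
```

```text
t 12.72 tcp [ 578.1 -283.9   15.6] yaw 1.071 tilt [ 1.e-04  2.e-04 -1.e+00] F [ 0.3 -0.9  1.4] grip 56.6 30.0
tray in tool [-0.19  0.27 15.56]
0.015 -0.021 -0.000 0.151; 0.011 -0.023 -0.000 0.151; 0.008 -0.024 -0.000 0.151; 0.004 -0.025 -0.000 0.151; 0.000 -0.026 -0.000 0.151 | step mm 26
-0.004 -0.025 0.004 0.151; -0.008 -0.024 0.004 0.151; -0.011 -0.023 0.004 0.151; -0.015 -0.021 0.004 0.151; -0.018 -0.019 0.004 0.151 | step mm 26
```

Request:
arm_command(moves="0 0 -0.015 0; 0 0 -0.035 0; 0 0 -0.045 0; 0 0 -0.045 0; 0 0 -0.024 0")

```text
time: 13.35
tool_pos: [578.6, -283.9, 183.0]
tcp_rot: [0.001, 0.86, 0.51, 0.001]
ft_force: [0.3, 0.4, -4.1]
grip_width: 56.7
gripper_force: 30.0
```

Request:
arm_command(moves="0.015 -0.021 0 0.151; 0.011 -0.023 0 0.151; 0.008 -0.024 0 0.151; 0.004 -0.025 0 0.151; 0 -0.026 0 0.151; -0.004 -0.025 0.004 0.151; -0.008 -0.024 0.004 0.151; -0.011 -0.023 0.004 0.151")

```text
time: 14.35
tool_pos: [486.0, -100.6, 168.2]
tcp_rot: [-0.0, 0.997, -0.071, 0.0]
ft_force: [-0.1, 0.6, -2.1]
grip_width: 56.8
gripper_force: 30.0
```

Request:
arm_command(moves="-0.015 -0.021 0.004 0.151; -0.018 -0.019 0.004 0.151; 0 0 0 0; 0 0 0 0; 0 0 0 0")

```text
time: 14.98
tool_pos: [463.0, -55.9, 159.8]
tcp_rot: [-0.0, 0.976, -0.218, 0.0]
ft_force: [-0.1, -0.5, -2.7]
grip_width: 56.8
gripper_force: 30.0
```

Run:
```python
from h import *
show()
p,M,a,s=pose();print((M.T@(np.array([464.1,-55.8,107.6])-p)).round(1),"dyaw",-.4396-a)
```

```text
t 14.97 tcp [463.  -55.9 159.8] yaw -0.439 tilt [ 4.e-04 -2.e-04 -1.e+00] F [-0.1 -0.5 -2.7] grip 56.8 30.0
[ 0.9 -0.5 52.2] dyaw -0.000635649007554584
```

Request:
arm_command(moves="0.001 -0.0005 0.015 0; 0 0 0.015 0; 0 0 0.008 0; 0 0 0.004 0; 0 0 0.003 0; 0 0 0.003 0; 0 0 0 0; 0 0 0 0")

```text
time: 15.98
tool_pos: [464.0, -55.3, 111.7]
tcp_rot: [-0.0, 0.976, -0.218, 0.0]
ft_force: [-0.1, -1.0, -2.6]
grip_width: 56.6
gripper_force: 30.0
```

Run:
```python
from h import *
show()
p,M,a,s=pose();print((M.T@(np.array([464.1,-55.8,107.6])-p)).round(1),"dyaw",-.4396-a)
```

```text
t 15.97 tcp [464.  -55.3 111.7] yaw -0.439 tilt [ 3.e-04 -2.e-04 -1.e+00] F [-0.1 -1.  -2.6] grip 56.6 30.0
[0.4 0.4 4.1] dyaw -0.0003429670292842135
```

Request:
arm_command(moves="0 0 0.002 0; 0 0 0.0015 0; 0 0 0 0; 0 0 0 0")

```text
time: 16.48
tool_pos: [464.0, -55.3, 108.5]
tcp_rot: [0.0, 0.976, -0.218, 0.0]
ft_force: [-3.9, 0.3, 8.9]
grip_width: 56.8
gripper_force: 30.0
```

Request:
arm_command(moves="0 0 0.001 0; 0 0 0 0; 0 0 0 0")

```text
time: 16.85
tool_pos: [464.2, -55.3, 108.3]
tcp_rot: [0.0, 0.976, -0.218, 0.0]
ft_force: [-10.2, 0.7, 29.0]
grip_width: 56.9
gripper_force: 30.0
```

Request:
arm_command(moves="0 0 -0.001 0; 0 0 0 0; 0 0 0 0; 0 0 0 0; 0 0 0 0; 0 0 -0.01 0; 0 0 -0.035 0; 0 0 -0.05 0", grip=1)

```text
time: 17.85
tool_pos: [463.1, -55.1, 204.0]
tcp_rot: [-0.0, 0.976, -0.218, -0.001]
ft_force: [0.1, 0.3, 0.0]
grip_width: 93.8
gripper_force: 0.0
```

Request:
arm_command(moves="0 0 0 0; 0 0 0 0; 0 0 0 0")

```text
time: 18.23
tool_pos: [463.2, -55.2, 202.2]
tcp_rot: [0.0, 0.976, -0.218, -0.001]
ft_force: [-0.1, 0.6, 0.0]
grip_width: 94.1
gripper_force: 0.0
```

Run:
```python
from h import *
show()
x,y,a=fit("shallow","wrist",(464,-55,-.44),z0=92,tag="sh2")
P=np.load("wrist_shallow.npz")["P"];c,s=np.cos(a),np.sin(a)
u=(P[...,0]-x)*c+(P[...,1]-y)*s;v=-(P[...,0]-x)*s+(P[...,1]-y)*c
q=(abs(u)<60)&(abs(v)<25)&(P[...,2]>133)&(P[...,2]<145)
A=np.c_[u[q],v[q],np.ones(q.sum())];k=np.linalg.lstsq(A,P[...,2][q],rcond=None)[0];print("rim plane",k,q.sum())
m=(470,110,200);plan(m,.5,4);plan((451,329,150),1.856,8,(*m,.5))
```

```text
t 18.23 tcp [463.2 -55.2 202.2] yaw -0.439 tilt [-1.4e-03  4.0e-04 -1.0e+00] F [-0.1  0.6  0. ] grip 94.1 0.0
shallow x,y,yaw [464.2  -56.76] -0.4411 cost 0.018 top z 140.1
rim plane [9.85518700e-03 2.20952128e-03 1.35840836e+02] 4016
-0.016 -0.038 0.001 -0.235; -0.007 -0.041 0.001 -0.235; 0.003 -0.041 0.001 -0.235; 0.012 -0.039 0.001 -0.235 | step mm 41
0.011 -0.025 0.006 -0.170; 0.015 -0.023 0.006 -0.170; 0.019 -0.020 0.006 -0.170; 0.022 -0.017 0.006 -0.170; 0.024 -0.013 0.006 -0.170; 0.026 -0.008 0.006 -0.170; 0.027 -0.004 0.006 -0.170; 0.027 0.001 0.006 -0.170 | step mm 28
```

View pics/sh2.png

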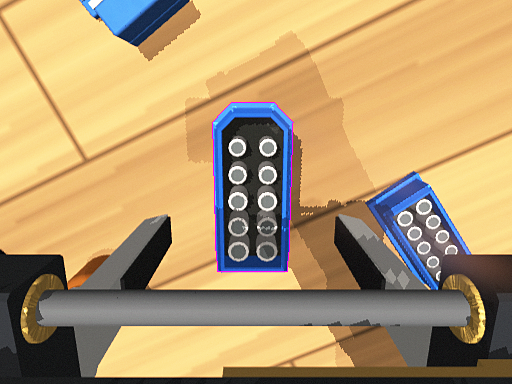

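```bash
cat > rim.py <<'E'
from h import *
def rim(f,x,y,a,H):
    P=np.load(f)["P"];c,s=np.cos(a),np.sin(a)
    u=(P[...,0]-x)*c+(P[...,1]-y)*s;v=-(P[...,0]-x)*s+(P[...,1]-y)*c
    o=octo(123,49,12).astype(np.float32)
    inn=(abs(u)<57)&(abs(v)<20);Z=P[...,2]
    ring=(abs(u)<62)&(abs(v)<25)&~inn&(abs(Z-H)<4)&((u+abs(v))<62.5+25.5-13)
    for n,g in(("front",ring&(u>40)),("back",ring&(u<-40)),("left",ring&(v>20)&(abs(u)<40)),("right",ring&(v<-20)&(abs(u)<40))):
        print(f,n,g.sum(),np.percentile(Z[g],[50,75]).round(1) if g.sum() else "")
E
python3 - <<'E'
from rim import *
rim("wrist_base.npz",464,-55.39,-.4396,46)
rim("wrist_deep.npz",464.2,-57.07,-.4388,100)
rim("wrist_shallow.npz",464.2,-56.76,-.4411,138)
E
```

```text
wrist_base.npz front 217 [46.  46.5]
wrist_base.npz back 300 [45.9 46.5]
wrist_base.npz left 257 [46.  46.5]
wrist_base.npz right 235 [45.9 46.4]
wrist_deep.npz front 287 [100.6 101. ]
wrist_deep.npz back 434 [100.5 101.1]
wrist_deep.npz left 352 [100.6 101. ]
wrist_deep.npz right 342 [100.6 101.1]
wrist_shallow.npz front 275 [139.  139.5]
wrist_shallow.npz back 381 [139.1 139.5]
wrist_shallow.npz left 330 [139.2 139.6]
wrist_shallow.npz right 322 [139.1 139.6]
```

Level on all four sides and consistent with full seating. On to the lid.

Run:
```python
from h import *
m=(468,120,190);plan(m,.6,6);plan((452,329,150),1.856,7,(*m,.6))
```

```text
-0.012 -0.027 0.002 -0.173; -0.007 -0.028 0.002 -0.173; -0.002 -0.029 0.002 -0.173; 0.003 -0.029 0.002 -0.173; 0.008 -0.028 0.002 -0.173; 0.013 -0.026 0.002 -0.173 | step mm 29
0.015 -0.026 0.006 -0.179; 0.019 -0.023 0.006 -0.179; 0.023 -0.019 0.006 -0.179; 0.026 -0.015 0.006 -0.179; 0.028 -0.010 0.006 -0.179; 0.030 -0.004 0.006 -0.179; 0.030 0.001 0.006 -0.179 | step mm 30
```

Request:
arm_command(moves="-0.012 -0.027 0.002 -0.173; -0.007 -0.028 0.002 -0.173; -0.002 -0.029 0.002 -0.173; 0.003 -0.029 0.002 -0.173; 0.008 -0.028 0.002 -0.173; 0.013 -0.026 0.002 -0.173")

```text
time: 19.02
tool_pos: [467.9, 120.4, 190.3]
tcp_rot: [-0.0, 0.955, 0.298, -0.001]
ft_force: [-0.2, -0.3, 0.0]
grip_width: 94.1
gripper_force: 0.0
```

Request:
arm_command(moves="0.015 -0.026 0.006 -0.179; 0.019 -0.023 0.006 -0.179; 0.023 -0.019 0.006 -0.179; 0.026 -0.015 0.006 -0.179; 0.028 -0.010 0.006 -0.179; 0.030 -0.004 0.006 -0.179; 0.030 0.001 0.006 -0.179; 0 0 0 0")

```text
time: 20.02
tool_pos: [450.8, 330.4, 147.8]
tcp_rot: [-0.001, 0.599, 0.8, -0.001]
ft_force: [0.8, -0.2, 0.4]
grip_width: 93.7
gripper_force: 0.0
```

Request:
arm_command(moves="0 0 0 0; 0 0 0 0")

```text
time: 20.27
tool_pos: [452.5, 327.6, 149.0]
tcp_rot: [0.0, 0.602, 0.798, -0.0]
ft_force: [0.4, -0.7, -0.4]
grip_width: 93.8
gripper_force: 0.0
```

Run:
```python
from h import *
show()
x,y,a=fit("lid","wrist",(452,329,1.856),tag="lid1",zmin=3)
p,M,b,s=pose();print((M.T@(np.array([x,y,17])-p)).round(1),"turn",b-a)
z=np.load("wrist_lid.npz");P=z["P"];g=(P[...,2]>36)&(np.hypot(P[...,0]-x,P[...,1]-y)<60)&(P[...,2]<50)
r=cv2.minAreaRect(P[g][:,:2].astype(np.float32));print("bar",r,np.median(P[g][:,2]))
```

```text
t 20.27 tcp [452.5 327.6 149. ] yaw 1.849 tilt [-6.e-04 -1.e-04 -1.e+00] F [ 0.4 -0.7 -0.4] grip 93.8 0.0
lid x,y,yaw [451.66 331.03] 1.8489 cost 0.0276 top z 42.9
[  3.5   0.  132.1] turn 0.0006247054378587524
bar ((451.7590637207031, 330.91986083984375), (17.55220603942871, 96.09850311279297), 15.855307579040527) 41.74730457010281
```

View pics/lid1.png

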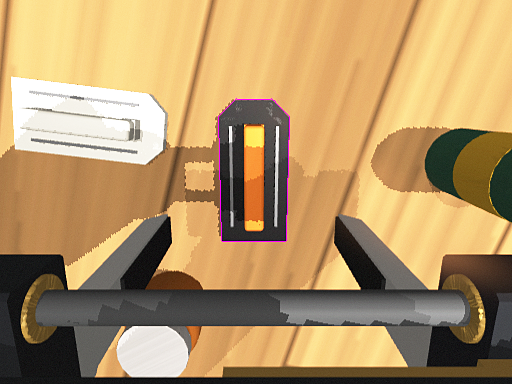

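The black lid is at (253,170), cut end up, with its bar centred. The white look-alike at left (85,130) stays where it is. Descending.

Request:
arm_command(moves="0.002 0 0.035 0; 0.001 0 0.035 0; 0 0 0.035 0; 0 0 0.020 0; 0 0 0.006 0; 0 0 0 0; 0 0 0 0", grip=0.6)

```text
time: 21.2
tool_pos: [452.0, 331.9, 19.1]
tcp_rot: [0.0, 0.601, 0.799, 0.001]
ft_force: [0.3, 0.0, 0.3]
grip_width: 56.6
gripper_force: 0.0
```

Run:
```python
from h import *
show()
p,M,b,s=pose();print((M.T@(np.array([451.7,331,17])-p)).round(1),"turn",b-1.849)
```

```text
t 21.2 tcp [452.  331.9  19.1] yaw 1.851 tilt [ 4.0e-04  1.5e-03 -1.0e+00] F [0.3 0.  0.3] grip 56.6 0.0
[-0.7 -0.5  2.1] turn 0.0024720561572166844
```

Request:
arm_command(moves="-0.0005 -0.0005 0.0015 0.002; 0 0 0 0; 0 0 0 0; 0 0 0 0; 0 0 0 0; 0 0 0 0; 0 0 0 0; 0 0 0 0", grip=0)

```text
time: 22.2
tool_pos: [451.1, 330.9, 16.6]
tcp_rot: [0.0, 0.602, 0.799, 0.0]
ft_force: [0.2, 0.0, 1.3]
grip_width: 17.7
gripper_force: 30.0
```

Run:
```python
from h import *
show()
p,M,b,s=pose();print("lid in tool",(M.T@(np.array([451.7,331,0])-p)).round(2))
l=(451.7,331,197);m=(468,120,210);plan(m,.6,7,(*l,1.849));plan((464.1,-55.7,205),-.4396,6,(*m,.6))
```

```text
t 22.2 tcp [451.1 330.9  16.6] yaw 1.85 tilt [ 1.e-04  2.e-04 -1.e+00] F [0.2 0.  1.3] grip 17.7 30.0
lid in tool [-0.09  0.6  16.57]
-0.030 -0.006 -0.002 0.178; -0.030 -0.001 -0.002 0.178; -0.030 0.005 -0.002 0.178; -0.029 0.010 -0.002 0.178; -0.026 0.015 -0.002 0.178; -0.023 0.019 -0.002 0.178; -0.020 0.023 -0.002 0.178 | step mm 30
-0.017 0.024 0.001 0.173; -0.013 0.026 0.001 0.173; -0.008 0.028 0.001 0.173; -0.003 0.029 0.001 0.173; 0.002 0.029 0.001 0.173; 0.007 0.028 0.001 0.173 | step mm 29
```

Request:
arm_command(moves="0 0 -0.015 0; 0 0 -0.035 0; 0 0 -0.045 0; 0 0 -0.045 0; 0 0 -0.040 0")

```text
time: 22.82
tool_pos: [450.6, 331.0, 199.0]
tcp_rot: [0.0, 0.602, 0.799, 0.0]
ft_force: [0.1, -0.7, -1.6]
grip_width: 18.0
gripper_force: 30.0
```

Request:
arm_command(moves="-0.030 -0.006 -0.002 0.178; -0.030 -0.001 -0.002 0.178; -0.030 0.005 -0.002 0.178; -0.029 0.010 -0.002 0.178; -0.026 0.015 -0.002 0.178; -0.023 0.019 -0.002 0.178; -0.020 0.023 -0.002 0.178")

```text
time: 23.7
tool_pos: [467.3, 118.8, 211.4]
tcp_rot: [-0.0, 0.956, 0.295, 0.0]
ft_force: [0.8, -0.1, -1.5]
grip_width: 17.8
gripper_force: 30.0
```

Request:
arm_command(moves="-0.017 0.024 0.001 0.173; -0.013 0.026 0.001 0.173; -0.008 0.028 0.001 0.173; -0.003 0.029 0.001 0.173; 0.002 0.029 0.001 0.173; 0.007 0.028 0.001 0.173; 0 0 0 0; 0 0 0 0")

```text
time: 24.7
tool_pos: [464.1, -54.4, 205.0]
tcp_rot: [-0.0, 0.977, -0.214, 0.0]
ft_force: [0.1, -0.0, -1.7]
grip_width: 17.6
gripper_force: 30.0
```

Run:
```python
from h import *
show()
p,M,a,s=pose();print((M.T@(np.array([464.1,-55.6,146.6])-p)).round(1),"turn",a+.4396)
```

```text
t 24.7 tcp [464.1 -54.4 205. ] yaw -0.432 tilt [ 3.e-04 -6.e-04 -1.e+00] F [ 0.1 -0.  -1.7] grip 17.6 30.0
[ 0.5  1.2 58.4] turn 0.007864401472566729
```

Request:
arm_command(moves="0.0005 0.001 0.015 0.008; 0 0 0.018 0; 0 0 0.010 0; 0 0 0.005 0; 0 0 0.003 0; 0 0 0.003 0; 0 0 0 0; 0 0 0 0")

```text
time: 25.7
tool_pos: [464.3, -56.3, 150.7]
tcp_rot: [-0.0, 0.976, -0.219, 0.0]
ft_force: [0.4, -0.1, -1.4]
grip_width: 17.8
gripper_force: 30.0
```

Run:
```python
from h import *
show()
p,M,a,s=pose();print((M.T@(np.array([464.1,-55.6,146.6])-p)).round(1),"turn",a+.4396)
```

```text
t 25.7 tcp [464.3 -56.3 150.7] yaw -0.442 tilt [ 3.e-04 -2.e-04 -1.e+00] F [ 0.4 -0.1 -1.4] grip 17.8 30.0
[-0.5 -0.5  4.1] turn -0.002671729148269353
```

Request:
arm_command(moves="0 0 0.002 0; 0 0 0.0015 0; 0 0 0.0005 0; 0 0 0 0; 0 0 0 0")

```text
time: 26.32
tool_pos: [464.9, -56.3, 147.8]
tcp_rot: [0.0, 0.976, -0.219, 0.001]
ft_force: [-7.6, 0.4, 23.9]
grip_width: 17.4
gripper_force: 30.0
```

Request:
arm_command(moves="0 0 -0.0005 0; 0 0 0 0; 0 0 0 0; 0 0 0 0; 0 0 0 0; 0 0 -0.01 0; 0 0 -0.035 0; 0 0 -0.05 0", grip=1)

```text
time: 27.32
tool_pos: [463.5, -56.1, 243.0]
tcp_rot: [-0.0, 0.976, -0.219, -0.001]
ft_force: [1.0, -0.6, -0.3]
grip_width: 92.7
gripper_force: 0.0
```

Request:
arm_command(moves="0 0 0 0; 0 0 0 0; 0 0 0 0")

```text
time: 27.7
tool_pos: [463.6, -56.3, 241.2]
tcp_rot: [0.0, 0.976, -0.219, -0.001]
ft_force: [-0.8, 0.3, 0.5]
grip_width: 93.9
gripper_force: 0.0
```

Run:
```python
from h import *
show()
x,y,a=fit("lid","wrist",(464,-56,-.44),z0=130,zmin=3)
P=np.load("wrist_lid.npz")["P"];c,s=np.cos(a),np.sin(a)
u=(P[...,0]-x)*c+(P[...,1]-y)*s;v=-(P[...,0]-x)*s+(P[...,1]-y)*c
for uu in(60,-60):
  for vv in(-12,12):
    g=(abs(u-uu)<5)&(abs(v-vv)<8)&(abs(P[...,2]-142)<6);print(uu,vv,g.sum(),np.median(P[...,2][g]).round(1))
im,d=optics.capture("scene");K=np.array(optics.camera_info("scene")["camera_matrix"])
cv2.imwrite("pics/end.png",cv2.resize(im[80:300,90:390],None,fx=2.6,fy=2.6,interpolation=cv2.INTER_CUBIC)[...,::-1])
```

```text
t 27.7 tcp [463.6 -56.3 241.2] yaw -0.442 tilt [-1.5e-03  5.0e-04 -1.0e+00] F [-0.8  0.3  0.5] grip 93.9 0.0
lid x,y,yaw [464.44 -57.7 ] -0.4417 cost 0.0149 top z 174.7
60 -12 237 143.7
60 12 244 143.7
-60 -12 145 143.8
-60 12 151 143.8
```

View pics/end.png

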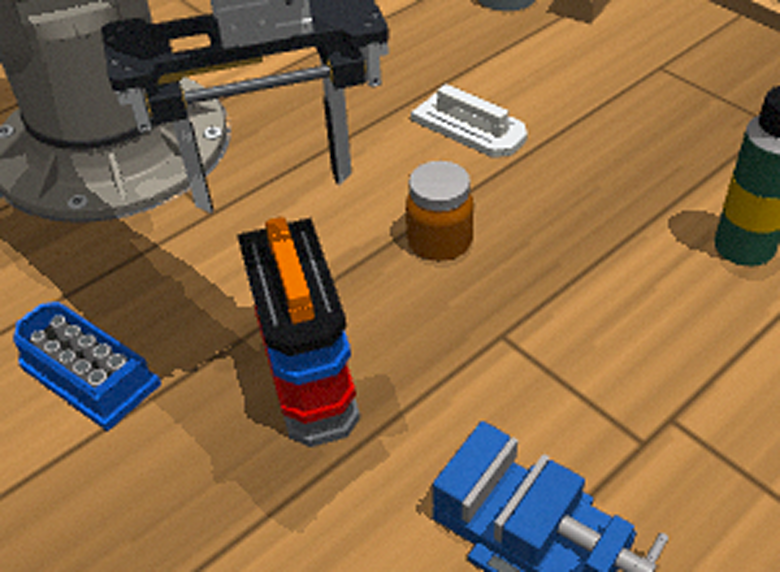

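The stack is upright with all cut ends aligned, and the other items are unmoved. The heights read about 1 mm high, so I cross-check with the scene camera against items of known height.

Run:
```python
from h import *
Z=[]
for i in range(4):
    im,d=optics.capture("scene");Z.append(world("scene",d))
P=np.median(Z,0)
def top(n,x,y,r,H):
    g=(np.hypot(P[...,0]-x,P[...,1]-y)<r)&(abs(P[...,2]-H)<7);print(n,H,g.sum(),np.median(P[...,2][g]).round(2))
top("can",672,427,60,190);top("jar",407,167,25,85);top("bench",500,60,30,0);top("bench2",380,-50,20,0)
x,y,a=464,-56,-.441;c,s=np.cos(a),np.sin(a)
u=(P[...,0]-x)*c+(P[...,1]-y)*s;v=-(P[...,0]-x)*s+(P[...,1]-y)*c
for n,H,g in(("bar",172,(abs(u)<44)&(abs(v)<6)),("plateL",142,(abs(u)<55)&(abs(v-22)<6)),("plateR",142,(abs(u)<55)&(abs(v+22)<6)),("plateF",142,(abs(u-60)<5)&(abs(v)<15))):
    g=g&(abs(P[...,2]-H)<7);print(n,H,g.sum(),np.median(P[...,2][g]).round(2))
Q=np.load("scene.npz")["P"]
for n,(x,y,a) in dict(lid0=(451.7,331,1.849)).items():
    c,s=np.cos(a),np.sin(a);u=(Q[...,0]-x)*c+(Q[...,1]-y)*s;v=-(Q[...,0]-x)*s+(Q[...,1]-y)*c
    for H,g in((42,(abs(u)<44)&(abs(v)<6)),(12,(abs(u)<55)&(abs(v-22)<6)),(12,(abs(u-60)<5)&(abs(v)<15))):
        g=g&(abs(Q[...,2]-H)<7);print(n,H,g.sum(),np.median(Q[...,2][g]).round(2))
```

```text
can 190 197 190.21
jar 85 185 85.74
bench 0 325 0.63
bench2 0 62 0.81
bar 172 166 174.38
plateL 142 201 144.67
plateR 142 206 144.58
plateF 142 52 144.26
lid0 42 83 42.91
lid0 12 67 13.1
lid0 12 6 12.67
```

All three joints read the same ~0.5 mm high and level, and stayed so under 17–29 N. That is hard seating, well past the 6 mm lead-in of the 8 mm pocket. Handing in.

```bash
python3 -c "
from cell import manip
print(manip.job_done())"
```

```text
the job is handed in; nothing more can be done
None
```

The set is back together on the grey base where it stood (red, then blue, then lid), cut corners at the same end; the stack is level but reads about 0.5 mm high per joint, which I took as fully seated, and I handed it in at about 28 s with the can, bottle, jar and vice left alone.

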